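# Clamp the honey jar and unscrew its cap

### The arm

A 6-joint arm with a two-finger parallel gripper is mounted at the origin on the work surface. World frame = base frame: x ahead of the robot, y to its left, z up, the work surface at z = 0. Lengths are in m, angles in rad, forces in N, time in s.
With the tool pointing down it reaches from about 0.3 to 0.85 m from the base axis. Payload 5.4 kg.
Tool frame: the origin (TCP) lies at the very end of the fingers, on their centre line; the grasp point (between the pads) lies 19 mm behind it; z points along the fingers, y is the line along which they close (so a half turn about z gives the same grasp; the last joint's range is limited). The gripper opens to 85 mm and grips with 20 to 120 N. Pads are 22 mm wide; open, the fingers measure 114 mm over their backs; the gripper's body (76 mm by 85 mm) begins 54 mm behind the grasp point. The pads swing forward as they close: fully open they stand 13 mm farther back than shut.
Start: joints at [-1.554, 0.158, 1.597, -0, 1.386, -0.21], TCP at [0.129, -0.56, 0.231] pointing down, gripper open.
Joint ranges: [-2.91, 2.91], [-0.94, 2.29], [0.18, 2.7], [-1.29, 4.43], [0.17, 2.64], [-3, 3]. Speed limits (rad/s): [2.57, 2.57, 3.14, 3.14, 3.14, 3.14].

### API

Orientations are given as a unit quaternion [w, x, y, z].
In Python, from bench import sensors, viewer, robot, spotter gives the robot as it stands.
- The arm moves only by the tool move_arm, never from a script. Its argument "plan" is a list that holds one entry, the list of rows, each a list of 7 numbers: the turn, a rotation vector about the world's x, y, z in rad, then the shift along the world's x, y, z in mm, then the finger opening in mm, from 0 to 85.4. In form: [[[rx, ry, rz, x, y, z, claw], ...]]. A call has 1 to 8 rows; each row shifts and turns the commanded pose from where the row before left it; what a row does not reach is not made up. A row lasts 1/10 s, in which the tool goes at most 50 mm and 8.59 degrees, less where a joint would pass 70% of its speed; a pose out of reach is approached as far as the arm can. A call with a gripper value outside its range is refused whole. The fingers move at their own pace and stop on an object; the grip force is fixed at half the most. Time passes only in rows, so rows that do not move let the fingers close. It gives the time, the measured TCP pose, the force, the opening and the grip force at its end, in the units of the state.
- sensors.read_state(): the state, without advancing time (a new reading comes with each control period).
- viewer.get_image(name): name is "side" or "top" or "wrist"; returns a dict with "color" (384x512x3 uint8, red, green, blue), "fx", "fy", "cx", "cy" (pixels), "R" (3x3) and "t" (3): a world point X has camera coordinates R X + t; the wrist camera has in their place "T_tool_cam" (4x4, takes a point from camera to tool coordinates, whose origin is the TCP and whose axes are the flange's). Camera axes: x right, y down, z forward; pixel columns grow to the right and rows downward; lengths in m; the calibration is good to about 2 mm. A picture is of the moment at which its call begins: read the wrist's pose just before it. There is no depth.
- robot.job_done(): hands the job in; it is judged then, once.
Trained networks look in a picture, given as the dict that the camera call returned (one of the last four; its "shot" number tells which), for a name from the list of things; names that differ only in an ending like _2 or _b are one class to them, and where a whole thing is asked for, a point or a joint stands for the part that bears it (a point fixed in the world has none). Each returns a list of dicts, best first, with "p" (0 to 1); they miss things now and then, are a little off and sometimes report something else, mostly with a low value. They report only what shows in the picture. A call takes as long as a camera call. They do not tell look-alikes from the thing itself.
- spotter.boxes_of(thing, picture): "rect" ([left, top, right, bottom] in pixels, round what is visible of it).
- spotter.cut_out(thing, picture): "pixels" (384x512 bool, what is visible of it) and "rect" ([left, top, right, bottom] in pixels, round what is visible of it).
- spotter.spot_point(thing, picture): "xy" ([column, row] in pixels: a listed point, or the origin of a listed thing).
The state is a dict: "t": time; "joints": joint angles; "qvel": joint speeds; "joint_torque": joint torques, N m; "ee_pos": TCP position; "tcp_rot": TCP orientation; "ft_force": force on the tool from outside, world axes, zero at the start; "torque": the same for the moment, N m; "width": finger opening in m; "grip_force": force on a finger pad.
Only numpy, scipy, OpenCV 4.12 (cv2) and the standard library are available. Lean on these libraries where they do the work, as an engineer would, in place of code of your own. Each camera call takes 0.05 s, during which the arm holds its last target. There are 200 camera calls.

### The job

Squeeze the orange trigger of the clamp in the drawer fully, so that its jaw grips the amber honey jar, and let the trigger spring back. Then unscrew the jar's tight white cap anticlockwise until its threads let go, and finish still holding it in the gripper, level, its lower edge about two centimetres above the jar's mouth. Leave the jar standing gripped in the clamp and the other things in the drawer where they are.

Things in the scene. Friction and masses are not known exactly. Their poses are not given: they have to be found in the camera images.
- clamp: Trigger clamp fixed in the drawer. Origin: underside of its 12 mm thick base plate, on the jar's axis, 9 mm above the work surface. +x is level and runs from the jar to the trigger and grip; z up. Two pale blocks, 55 mm high, behind the jar (-x) form a V stop. Blue guide at x = 59 to 73 mm (57 mm high), blue cheeks at x = 83 to 101 mm (74 mm high). All heights here from the origin.
- grip_face (a point): Point on the outer face (away from the jar) of the fixed black upright grip, 140 mm along the clamp's +x, 102 mm above the clamp's origin. The grip is 14 mm thick along x, 28 mm wide, its top 125 mm above the origin. It does not give: to pinch trigger and grip with fingers that close evenly, centre them 10 to 18 mm in from this face towards the jar, not midway, so the trigger goes all the way.
- trigger_pad (a point): Point on the front face (towards the jar) of the orange trigger; moves with it. At rest 87 mm along the clamp's +x, 102 mm above the clamp's origin, 35 mm above the pivot. The trigger is an upright blade, 24 mm wide along y, 10 mm thick, 75 to 125 mm above the clamp's origin. From here to grip_face is 53 mm at rest, about 35 mm squeezed home.
- trigger (a joint): Angle of the trigger, rad: 0 at rest, up to 0.52, its top moving towards the grip. Sprung: about 20 N at the pad to squeeze, returns to 0 when let go. Squeezing pushes the jaw; one full squeeze, stopped by the jar at about 0.35 to 0.5, grips it. A pinch of 25 to 60 N across trigger and grip is right.
- jaw (a joint): Travel of the clamp's jaw towards the jar, m: starts at 0 to 0.0015; its black sprung rubber pad meets the jar and presses it into the V stop at 0.002 to 0.005 and is fully pressed at 0.006 to 0.009. It is stiff (20 N friction) and stays where the trigger has pushed it, the pad then pressing with about 5 to 15 N.
- jar_mouth (a point): Centre of the jar's mouth (top rim of the neck), hidden under the cap at the start, 97 mm above the jar's underside.
- jar: Loose hexagonal amber glass jar, 64 mm across flats, hexagonal body 66 mm high, then a round neck of 36 mm diameter (46 mm over the threads) up to 97 mm; 0.32 to 0.51 kg. Origin: centre of its underside, z up. It stands on the clamp's plate (12 mm above the clamp's origin) with 2 to 4 mm of play until gripped.
- cap: Loose white ribbed screw cap, 56 mm diameter, 26 mm high, 0.05 kg. Origin: centre of its lower edge, z up. Tight (about 0.25 N m; a gasket pushes it up with 20 N). Screwed on, its lower edge is 78 mm above the jar's underside, 19 mm below the mouth. 45 to 60 degrees anticlockwise from above frees it, rising 2 mm; a stop comes beyond 75: turn it 65 to 72. Then it lifts straight off.
- cap_top (a point): Centre of the cap's top face (with a thin red stripe), 26 mm above the cap's origin. Beside the cap fingers may reach 30 mm below this face, no lower: the jar's shoulder is there.
- pot: Bystander: steel pot, 150 mm diameter, 85 mm high, with a thermometer probe clipped to its rim and a black handle. Origin: centre of its underside.
- mold: Bystander: orange honeycomb mold, 170 x 150 x 20 mm, lying flat. Origin: centre of its underside.
- soap_dish: Bystander: green glazed ceramic leaf-shaped soap dish, 130 x 72 x 12 mm. Origin: centre of its underside.
- acrylic_box: Bystander: clear open acrylic box, 90 x 150 x 50 mm. Origin: centre of its underside.
- spatula: Bystander: spatula lying along the far side of the drawer. Origin: its middle, underside.
- tin: Bystander: closed round tin, 64 mm diameter, 70 mm high. Origin: centre of its underside.
- jaw_face (a point): Centre of the black rubber jaw's face towards the jar (34 mm wide, 44 mm high), 45 mm above the clamp's origin; moves with the jaw.
Mind the look-alikes: they are no part of the job. There is more than one size of the cap; the job needs the largest.

How it is judged:
By the outcome, as a careful person would: the job done as asked, in the order asked, and still so for the second after the job is handed in, while the arm keeps its last pose, push and grip.
It also fails if it takes over 43 s, if anything falls off the work surface, if the arm or the gripper's body presses on something with over 40 N, if the wrist force passes 120 N, or if a joint passes its speed limit or range.

## Working session

There is one attempt and no reset: what is moved stays moved. The work goes in short steps, Python scripts to look and compute and a tool call to move; the robot and the scene stay as the last step left them, time stands still between calls to the robot, and variables do not carry over. Pictures are saved under pics/ and viewed, at most 10 in all, crops included, and the job is handed in when it is done.

Besides the shell and the picture viewer there is one more tool, called after "Emit:" as name(argument=value, ...), one argument or row to a line, values as JSON. move_arm: Moves the arm, as the interface text tells. Its arguments: {"type":"object","properties":{"plan":{"type":"array"}},"required":["plan"]}

```bash
mkdir -p pics; ls
cat > h.py <<'E'
import numpy as np, cv2
from bench import sensors, viewer, robot, spotter
def save(p,n): cv2.imwrite('pics/'+n,p['color'][:,:,::-1])
def ray(p,xy):
    d=np.array([(xy[0]-p['cx'])/p['fx'],(xy[1]-p['cy'])/p['fy'],1.])
    R=np.array(p['R']);t=np.array(p['t']); return -R.T@t, R.T@d
def atz(p,xy,z):
    c,d=ray(p,xy); return c+d*(z-c[2])/d[2]
def proj(p,X):
    c=np.array(p['R'])@X+np.array(p['t']); return [p['fx']*c[0]/c[2]+p['cx'],p['fy']*c[1]/c[2]+p['cy']]
E
python3 - <<'E'
from h import *
s=sensors.read_state(); print(s['t'],s['ee_pos'],s['tcp_rot'],s['width'])
zs=dict(grip_face=.111,trigger_pad=.111,cap_top=.125,jar=.021,clamp=.009)
ims=[]
for n in ('top','side'):
    p=viewer.get_image(n); ims.append(p['color'])
    for k,z in zs.items():
        for r in spotter.spot_point(k,p)[:4]: print(n,k,np.round(r['xy'],1),round(r['p'],2),np.round(atz(p,r['xy'],z),4))
cv2.imwrite('pics/a.png',cv2.resize(np.hstack(ims),(800,300))[:,:,::-1]); 
for n,i in zip('ts',ims): cv2.imwrite(f'pics/{n}.png',i[:,:,::-1])
E
```

```text
pics
0.0 [ 0.12925026 -0.55967051  0.23030379] [-9.39602672e-04  9.93577253e-01  1.13151905e-01  8.14901026e-05] 0.08521731974513559
top grip_face [240.2 189. ] 0.96 [0.5654 0.0326 0.111 ]
top trigger_pad [254.1 197.7] 0.54 [ 0.5382 -0.0122  0.111 ]
top cap_top [277.8 201.5] 0.65 [ 0.5257 -0.087   0.125 ]
top cap_top [319.8 282.6] 0.47 [ 0.2741 -0.22    0.125 ]
top cap_top [368.5 232.5] 0.46 [ 0.4318 -0.3738  0.125 ]
top cap_top [341.  294.5] 0.41 [ 0.2384 -0.286   0.125 ]
top jar [276.9 204.6] 0.68 [ 0.5251 -0.0905  0.021 ]
top jar [253.2 197.2] 0.68 [ 0.5491 -0.0102  0.021 ]
top clamp [279.7 206.9] 0.82 [ 0.5185 -0.1008  0.009 ]
side grip_face [259. 179.] 0.57 [0.561  0.0319 0.111 ]
side trigger_pad [258.  191.1] 0.59 [ 0.5478 -0.0146  0.111 ]
side cap_top [257.4 212.5] 0.79 [ 0.5262 -0.1037  0.125 ]
side cap_top [155.1 302.3] 0.74 [ 0.2822 -0.3011  0.125 ]
side cap_top [142. 344.] 0.73 [ 0.2573 -0.3811  0.125 ]
side jar [256.3 238. ] 0.94 [ 0.5275 -0.0923  0.021 ]
side jar [254.7 210.1] 0.27 [0.5451 0.0082 0.021 ]
```

View pics/t.png

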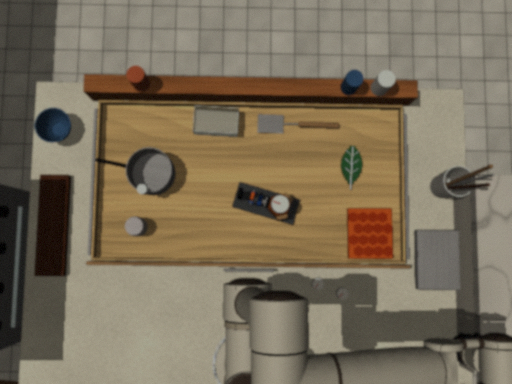

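View pics/s.png

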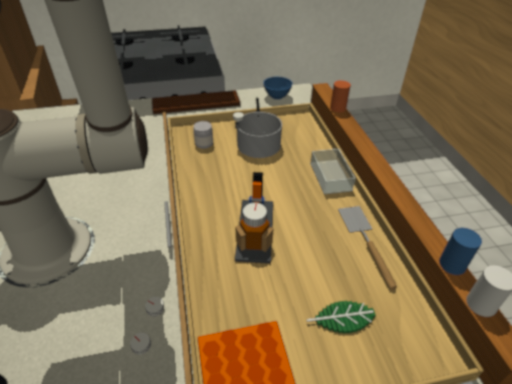

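The cap on the jar is the candidate, at top (278,202) and side (257,212). The look-alikes lie loose outside the drawer at side (155,302) and (142,344). I'll confirm which it is from close up, so I'm moving above the clamp first.

Emit:
move_arm(
  plan=[
    [[0,0,-0.033,26,34,8,85],[0,0,-0.033,26,34,8,85],[0,0,-0.033,26,34,8,85],[0,0,-0.033,26,34,8,85],[0,0,-0.033,26,34,8,85],[0,0,-0.033,26,34,8,85],[0,0,-0.033,26,34,8,85],[0,0,-0.033,26,34,8,85]],
  ],
)

```text
t: 1.4
ee_pos: [0.338, -0.2868, 0.2959]
tcp_rot: [0.0, 1.0, -0.019, 0.0]
ft_force: [0.3, -1.2, 0.2]
width: 0.0851
grip_force: 0.0
```

Emit:
move_arm(
  plan=[
    [[0,0,-0.033,26,34,8,85],[0,0,-0.033,26,34,8,85],[0,0,-0.033,26,34,8,85],[0,0,-0.033,26,34,8,85],[0,0,-0.033,26,34,8,85],[0,0,-0.033,24,34,6,85],[0,0,-0.033,20,30,4,85],[0,0,0,0,0,0,85]],
  ],
)

```text
t: 2.2
ee_pos: [0.5129, -0.051, 0.3459]
tcp_rot: [-0.001, 0.991, -0.131, 0.001]
ft_force: [-0.0, -0.1, -0.2]
width: 0.0852
grip_force: 0.0
```

```bash
cat >> h.py <<'E'
from scipy.spatial.transform import Rotation as Ro
def wrist():
    s=sensors.read_state(); p=viewer.get_image('wrist')
    w,x,y,z=s['tcp_rot']; B=np.eye(4); B[:3,:3]=Ro.from_quat([x,y,z,w]).as_matrix(); B[:3,3]=s['ee_pos']
    C=np.linalg.inv(B@np.array(p['T_tool_cam'])); p['R']=C[:3,:3]; p['t']=C[:3,3]; return s,p
def yaw(s):
    w,x,y,z=s['tcp_rot']; v=Ro.from_quat([x,y,z,w]).as_matrix()[:,1]; return np.round(v,4),np.degrees(np.arctan2(v[1],v[0]))%180
E
python3 - <<'E'
from h import *
s,p=wrist(); print(s['t'],s['ee_pos'],yaw(s),s['joints'],p['T_tool_cam']); save(p,'w1.png')
zs=dict(grip_face=.111,trigger_pad=.111,cap_top=.125,jar=.021,clamp=.009,jaw_face=.054)
for k,z in zs.items():
    for r in spotter.spot_point(k,p)[:3]: print(k,np.round(r['xy'],1),round(r['p'],2),np.round(atz(p,r['xy'],z),4))
E
```

```text
2.2 [ 0.51289907 -0.05095887  0.34589619] (array([-0.2607, -0.9654, -0.0013]), np.float64(74.89092835903492)) [-3.34657920e-01 -5.05929490e-02  1.59101063e+00  1.40164483e-03
  1.59994679e+00  1.49988403e+00] [[ 3.83764590e-04 -9.50619087e-01 -3.10359798e-01  8.00506870e-02]
 [ 9.99999918e-01  4.04952692e-04 -3.83812436e-06  7.26932833e-04]
 [ 1.29329630e-04 -3.10359771e-01  9.50619165e-01 -1.42231709e-01]
 [ 0.00000000e+00  0.00000000e+00  0.00000000e+00  1.00000000e+00]]
trigger_pad [213.6 136.6] 0.75 [ 0.5467 -0.0142  0.111 ]
cap_top [399.8 261.8] 0.97 [ 0.3395 -0.1941  0.125 ]
cap_top [291.9 139. ] 0.96 [ 0.5234 -0.0989  0.125 ]
cap_top [452.2 267.1] 0.72 [ 0.315  -0.2564  0.125 ]
jar [282.1 129. ] 0.89 [ 0.5216 -0.0963  0.021 ]
jaw_face [262.  131.4] 0.63 [ 0.5302 -0.0685  0.054 ]
```

View pics/w1.png

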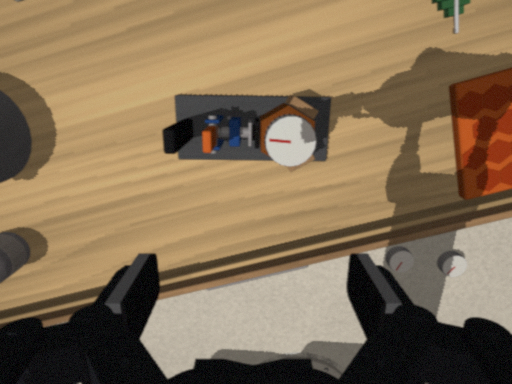

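Emit:
move_arm(
  plan=[
    [[0,0,-0.01,11,18,-30,85],[0,0,0,11,18,-30,85],[0,0,0,11,18,-30,85],[0,0,0,11,17.5,-30,85],[0,0,0,0,0,0,85],[0,0,0,0,0,0,85]],
  ],
)

```text
t: 3.15
ee_pos: [0.5549, 0.0166, 0.2252]
tcp_rot: [0.0, 0.99, -0.139, -0.001]
ft_force: [-0.1, -0.3, 0.0]
width: 0.0851
grip_force: 0.0
```

```bash
cat >> h.py <<'E'
def overlay(p,o,th,name,crop=None,trig=True):
    im=p['color'][:,:,::-1].copy(); im=cv2.resize(im,None,fx=2,fy=2)
    c,s=np.cos(np.radians(th)),np.sin(np.radians(th))
    W=lambda x,y,z: 2*np.array(proj(p,np.array([o[0]+c*x-s*y,o[1]+s*x+c*y,.009+z])))
    def poly(P,col): cv2.polylines(im,[np.int32(np.round(P))],True,col,1)
    for z in (.125,.08): poly([W(a,b,z) for a,b in((.126,-.014),(.14,-.014),(.14,.014),(.126,.014))],(0,255,0))
    if trig: poly([W(a,b,.102) for a,b in((.087,-.012),(.097,-.012),(.097,.012),(.087,.012))],(255,255,0))
    poly([W(.028*np.cos(a),.028*np.sin(a),.116) for a in np.linspace(0,6.28,40)],(255,0,255))
    if crop: im=im[crop[1]:crop[3],crop[0]:crop[2]]
    cv2.imwrite('pics/'+name,im)
E
python3 - <<'E'
from h import *
s,p=wrist(); print(s['t'],s['ee_pos'],yaw(s))
zs=dict(grip_face=.111,trigger_pad=.111,cap_top=.125,jar=.021,jaw_face=.054)
for k,z in zs.items():
    for r in spotter.spot_point(k,p)[:3]: print(k,np.round(r['xy'],1),round(r['p'],2),np.round(atz(p,r['xy'],z),4))
overlay(p,(.5234,-.099),74.4,'w2.png',(112,84,912,684))
E
```

```text
3.15 [0.55485291 0.01663318 0.22517229] (array([-2.749e-01, -9.615e-01,  6.000e-04]), np.float64(74.0465378513995))
grip_face [225.9 190.2] 0.67 [0.5581 0.0377 0.111 ]
trigger_pad [289.4 186.5] 0.88 [ 0.5469 -0.0129  0.111 ]
cap_top [500.9 321.4] 0.94 [ 0.378 -0.163  0.125]
cap_top [405.8 191.4] 0.8 [ 0.5229 -0.0982  0.125 ]
jar [362.8 163.9] 0.58 [ 0.5201 -0.0975  0.021 ]
jaw_face [340.2 170.2] 0.88 [ 0.5306 -0.0664  0.054 ]
```

View pics/w2.png

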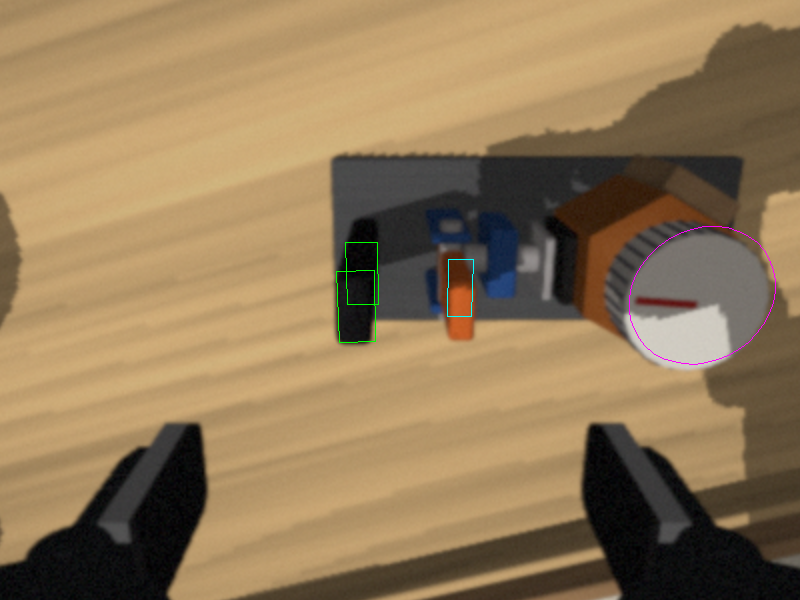

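The crop confirms it: the white ribbed cap with the red stripe, crop (700,295), sits on the jar and is the largest. The overlay agrees on the grip (357,305), the trigger (460,290) and the cap. Now I'll descend around the trigger and grip.

Emit:
move_arm(
  plan=[
    [[0,0,0,2,4,-20,85],[0,0,0,0,0,-40,85],[0,0,0,0,0,-35,85],[0,0,0,0,0,-25,85],[0,0,0,0,0,-12,85],[0,0,0,0,0,0,85]],
  ],
)

```text
t: 4.05
ee_pos: [0.5563, 0.0212, 0.0922]
tcp_rot: [-0.0, 0.99, -0.139, -0.001]
ft_force: [-0.1, -0.2, -0.4]
width: 0.0851
grip_force: 0.0
```

Run:
```python
from h import *
s,p=wrist(); print(s['t'],s['ee_pos'],s['ft_force'],yaw(s)); save(p,'w3.png')
```

```text
4.05 [0.55630748 0.02119197 0.09216047] [-0.11359305 -0.15687551 -0.36167625] (array([-2.749e-01, -9.615e-01,  3.000e-04]), np.float64(74.04138596807061))
```

View pics/w3.png

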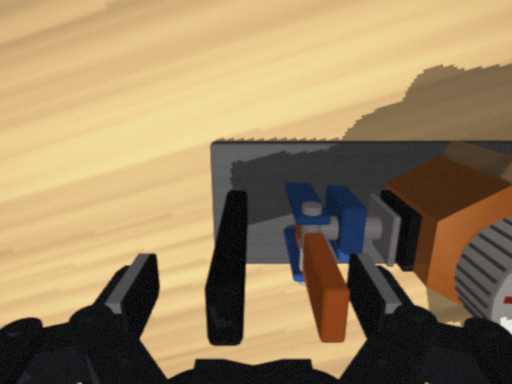

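The fingers straddle the grip at (228,265) and the trigger at (325,290). Closing.

Emit:
move_arm(
  plan=[
    [[0,0,0,0,0,0,0],[0,0,0,0,0,0,0],[0,0,0,0,0,0,0],[0,0,0,0,0,0,0]],
  ],
)

```text
t: 4.5
ee_pos: [0.5597, 0.0195, 0.0995]
tcp_rot: [0.002, 0.99, -0.138, 0.003]
ft_force: [-9.2, 2.0, 25.5]
width: 0.0362
grip_force: 65.4
```

Emit:
move_arm(
  plan=[
    [[0,0,0,0,0,0,0],[0,0,0,0,0,0,0],[0,0,0,0,0,0,0],[0,0,0,0,0,0,0]],
  ],
)

```text
t: 4.9
ee_pos: [0.5597, 0.0196, 0.0996]
tcp_rot: [0.002, 0.99, -0.138, 0.003]
ft_force: [-8.4, 2.1, 25.3]
width: 0.0357
grip_force: 69.1
```

Emit:
move_arm(
  plan=[
    [[0,0,0,0,0,0,0],[0,0,0,0,0,0,0],[0,0,0,0,0,0,0],[0,0,0,0,0,0,0]],
  ],
)

```text
t: 5.3
ee_pos: [0.5598, 0.0196, 0.0996]
tcp_rot: [0.002, 0.99, -0.138, 0.003]
ft_force: [-9.1, 2.2, 24.3]
width: 0.0363
grip_force: 69.9
```

Run:
```python
from h import *
s,p=wrist(); print(s['t'],s['ee_pos'],s['ft_force'],s['width'],yaw(s)); save(p,'w4.png')
for k,z in dict(jaw_face=.054,trigger_pad=.111,cap_top=.125).items():
    for r in spotter.spot_point(k,p)[:2]: print(k,np.round(r['xy'],1),round(r['p'],2),np.round(atz(p,r['xy'],z),4))
```

```text
5.3 [0.55976058 0.01957823 0.09960392] [-9.12106471  2.22248189 24.2714755 ] 0.03628325685288976 (array([-0.2724, -0.9622,  0.0041]), np.float64(74.19124959293852))
jaw_face [400.  223.9] 0.74 [ 0.5325 -0.0686  0.054 ]
trigger_pad [286.1 278.5] 0.76 [0.551  0.0055 0.111 ]
```

View pics/w4.png

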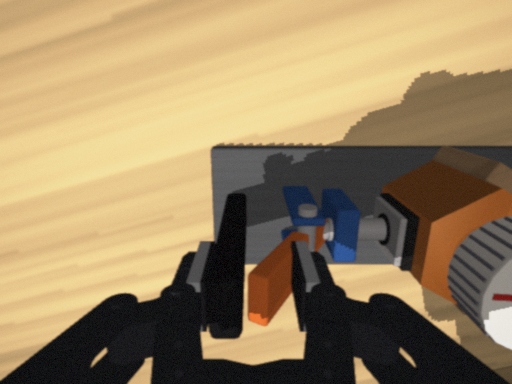

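The trigger is swung home: its top has moved to (258,320) and the jaw is against the jar at (397,230). The width is 36 mm. Releasing and rising.

Emit:
move_arm(
  plan=[
    [[0,0,0,0,0,4,85],[0,0,0,0,0,0,85],[0,0,0,0,0,0,85],[0,0,0,0,0,0,85],[0,0,0,0,0,20,85],[0,0,0,0,0,40,85],[0,0,0,0,0,45,85],[0,0,0,-10,-34,30,85]],
  ],
)

```text
t: 6.3
ee_pos: [0.5487, -0.0104, 0.2358]
tcp_rot: [-0.001, 0.991, -0.136, 0.002]
ft_force: [1.6, -1.3, -0.5]
width: 0.0852
grip_force: 0.0
```

Emit:
move_arm(
  plan=[
    [[0,0,0,-11,-37,0,85],[0,0,0,-8,-20,0,85],[0,0,0,0,0,0,85],[0,0,0,0,0,0,85]],
  ],
)

```text
t: 6.7
ee_pos: [0.5283, -0.0694, 0.2322]
tcp_rot: [-0.0, 0.99, -0.139, -0.0]
ft_force: [-0.1, 0.1, 0.4]
width: 0.0848
grip_force: 0.0
```

Run:
```python
from h import *
s,p=wrist(); print(s['t'],s['ee_pos'],s['ft_force'],s['width'],yaw(s),s['joints'])
for k,z in dict(jaw_face=.054,trigger_pad=.111,grip_face=.111,cap_top=.125).items():
    for r in spotter.spot_point(k,p)[:2]: print(k,np.round(r['xy'],1),round(r['p'],2),np.round(atz(p,r['xy'],z),4))
overlay(p,(.5234,-.099),74.2,'w5.png',(112,84,912,684))
for r in spotter.cut_out('cap',p)[:1]:
    m=r['pixels']; print(r['p'],r['rect'])
```

```text
6.7 [ 0.52830241 -0.06942865  0.23220285] [-0.12289441  0.12587514  0.39508809] 0.08478495007046964 (array([-2.754e-01, -9.613e-01, -9.000e-04]), np.float64(74.01634131509773)) [-3.58146858e-01  4.84601409e-02  1.71387034e+00  8.92122428e-04
  1.37950341e+00  1.49144714e+00]
jaw_face [252.  164.9] 0.84 [ 0.5315 -0.0701  0.054 ]
trigger_pad [182.1 183.4] 0.73 [ 0.5454 -0.0136  0.111 ]
trigger_pad [280.5 162.2] 0.45 [ 0.5403 -0.0971  0.111 ]
grip_face [115.1 182.4] 0.87 [0.5616 0.0398 0.111 ]
cap_top [291.2 187.7] 0.85 [ 0.5214 -0.0998  0.125 ]
cap_top [492.3 319.9] 0.61 [ 0.3484 -0.2457  0.125 ]
0.8 [255.9, 146.6, 326.8, 222.3]
```

View pics/w5.png

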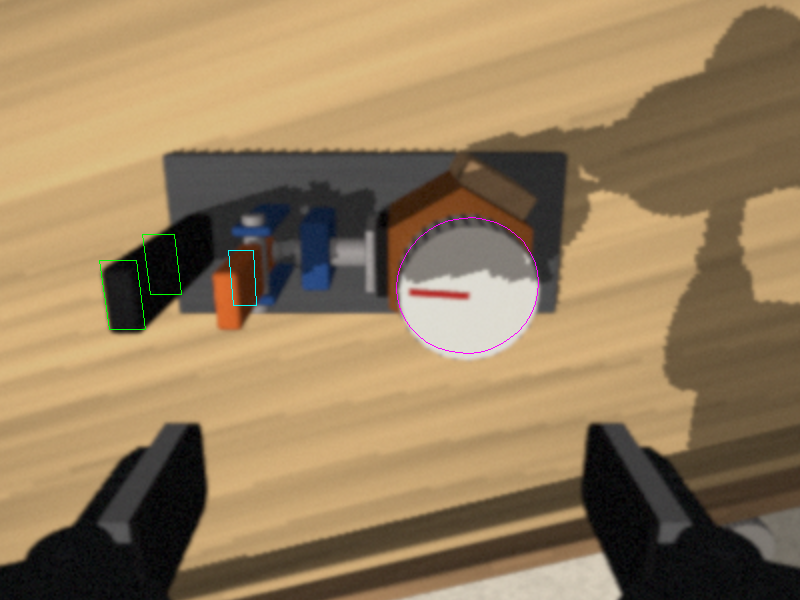

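The trigger is back at rest (235,280), the jaw is on the jar, and the cap is centred at crop (468,287). Next I'll descend on the cap.

Emit:
move_arm(
  plan=[
    [[0,0,0,-6,-30,-30,85],[0,0,0,0,0,-35,85],[0,0,0,0,0,-33,85],[0,0,0,0,0,-25,85],[0,0,0,0,0,-13,85],[0,0,0,0,0,0,85],[0,0,0,0,0,0,85]],
  ],
)

```text
t: 7.7
ee_pos: [0.5231, -0.0999, 0.0974]
tcp_rot: [0.0, 0.99, -0.138, 0.001]
ft_force: [-0.4, -0.9, 0.0]
width: 0.0848
grip_force: 0.0
```

Emit:
move_arm(
  plan=[
    [[0,0,0,0,0,0,40],[0,0,0,0,0,0,40],[0,0,0,0,0,0,40],[0,0,0,0,0,0,40],[0,0,0,0,0,0,40]],
  ],
)

```text
t: 8.2
ee_pos: [0.5236, -0.0994, 0.0983]
tcp_rot: [-0.0, 0.99, -0.139, 0.002]
ft_force: [-0.5, 3.2, 7.0]
width: 0.0542
grip_force: 61.9
```

Emit:
move_arm(
  plan=[
    [[0,0,0.12,0,0,0.2,40],[0,0,0.12,0,0,0.2,40],[0,0,0.12,0,0,0.3,40],[0,0,0.12,0,0,0.3,40],[0,0,0.12,0,0,0.3,40],[0,0,0.12,0,0,0.3,40],[0,0,0,0,0,0,40]],
  ],
)

```text
t: 8.9
ee_pos: [0.5242, -0.0977, 0.0997]
tcp_rot: [-0.001, 0.975, 0.22, 0.003]
ft_force: [3.0, 8.3, 5.2]
width: 0.0544
grip_force: 62.7
```

Run:
```python
from h import *
s,p=wrist(); print(s['t'],s['ee_pos'],s['ft_force'],s['torque'],s['width'],yaw(s)); save(p,'w6.png')
```

```text
8.9 [ 0.52422583 -0.09768314  0.09969489] [3.02689385 8.25747391 5.17590317] [ 1.68318164 -0.2580299   0.1770164 ] 0.05436385641789056 (array([ 0.4298, -0.9029, -0.0012]), np.float64(115.45785511460409))
```

View pics/w6.png

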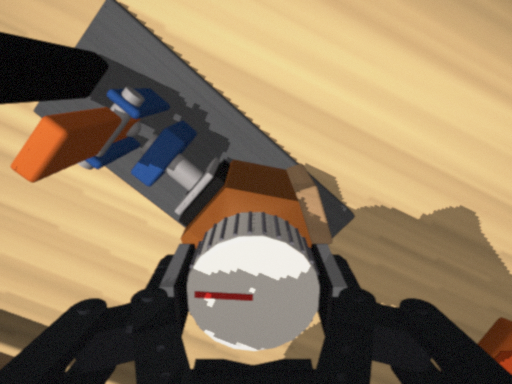

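The stripe (195–252, 296) stays level in the gripper's frame, so the cap has turned with it without slip, by 41° so far. I'll turn it the remaining 27°.

Emit:
move_arm(
  plan=[
    [[0,0,0.118,0,0,0.3,40],[0,0,0.118,0,0,0.3,40],[0,0,0.118,0,0,0.2,40],[0,0,0.118,0,0,0,40],[0,0,0,0,0,0,40],[0,0,0,0,0,0,40]],
  ],
)

```text
t: 9.55
ee_pos: [0.5231, -0.0968, 0.1013]
tcp_rot: [-0.002, 0.897, 0.441, 0.002]
ft_force: [-2.9, 12.9, 15.4]
width: 0.0543
grip_force: 63.9
```

Run:
```python
from h import *
s,p=wrist(); print(s['t'],s['ee_pos'],s['ft_force'],s['torque'],s['width'],yaw(s))
im=p['color'].astype(int); m=(im[:,:,0]>110)&(im[:,:,1]<70)&(im[:,:,2]<70); m[:240]=0;m[340:]=0;m[:,:185]=0;m[:,325:]=0
ys,xs=np.nonzero(m); print(len(xs),xs.min(),xs.max(),np.degrees(np.arctan(np.polyfit(xs,ys,1)[0])))
```

```text
9.55 [ 0.52310357 -0.09679089  0.10125814] [-2.87238613 12.86396504 15.44875962] [2.28666863 0.85937441 0.11752475] 0.05430639106654141 (array([ 0.792 , -0.6105, -0.0021]), np.float64(142.3772903802282))
36 194 311 -12.108906388027487
```

Turned 68°, within the 65 to 72 range. I'll lift gently and relieve the side load.

Emit:
move_arm(
  plan=[
    [[0,0,0,0,2,1,40],[0,0,0,0,1,2,40],[0,0,0,0,0,2,40],[0,0,0,0,0,0,40],[0,0,0,0,0,0,40]],
  ],
)

```text
t: 10.1
ee_pos: [0.5224, -0.0966, 0.1038]
tcp_rot: [-0.0, 0.897, 0.441, 0.0]
ft_force: [0.2, 2.2, 0.1]
width: 0.0541
grip_force: 63.6
```

There's no pull left, so the threads have let go. Lifting straight up.

Emit:
move_arm(
  plan=[
    [[0,0,0,0,0,5,40],[0,0,0,0,0,7,40],[0,0,0,0,0,8,40],[0,0,0,0,0,8,40],[0,0,0,0,0,6,40],[0,0,0,0,0,0,40],[0,0,0,0,0,0,40],[0,0,0,0,0,0,40]],
  ],
)

```text
t: 10.9
ee_pos: [0.522, -0.0967, 0.1373]
tcp_rot: [-0.0, 0.897, 0.441, -0.0]
ft_force: [-0.5, 0.2, -0.3]
width: 0.054
grip_force: 63.5
```

Run:
```python
from h import *
s,p=wrist(); print(s['t'],s['ee_pos'],s['ft_force'],s['torque'],s['width'],yaw(s))
q=viewer.get_image('side'); x,y=257,212
for P,nm in((p,'wrist'),(q,'side')):
  for k in ('cap_top','jar_mouth','jar','cap','jaw_face','trigger_pad'):
    for r in spotter.spot_point(k,P)[:1]: print(nm,k,np.round(r['xy'],1),round(r['p'],2))
for nm,X in dict(mouth=(.5225,-.099,.118),captop=(.5225,-.0968,.164),capedge=(.5225,-.0968,.138)).items(): print(nm,np.round(proj(q,np.array(X)),1))
a=cv2.resize(p['color'],(400,300)); b=cv2.resize(q['color'][150:270,180:340],(400,300),interpolation=cv2.INTER_CUBIC)
cv2.imwrite('pics/f.png',np.hstack([a,b])[:,:,::-1])
```

```text
10.9 [ 0.52195122 -0.09665744  0.13729285] [-0.54394476  0.22829886 -0.34235915] [-0.01861391  0.03526633  0.00150209] 0.053997652914272845 (array([ 0.7918, -0.6108, -0.0008]), np.float64(142.35476871323397))
wrist cap_top [253.  296.5] 0.55
wrist jar [253.3 187.1] 0.78
wrist cap [254.  263.1] 0.87
wrist jaw_face [235.9 158.3] 0.62
wrist trigger_pad [183.5  81.4] 0.72
side cap_top [138.6 341.5] 0.87
side jar_mouth [253.  213.7] 0.58
side jar [257.9 242.6] 0.6
side cap [140.5 347.1] 0.91
side trigger_pad [258.4 189.1] 0.41
mouth [255.4 213.4]
captop [255.4 198.7]
capedge [255.3 206.8]
```

View pics/f.png

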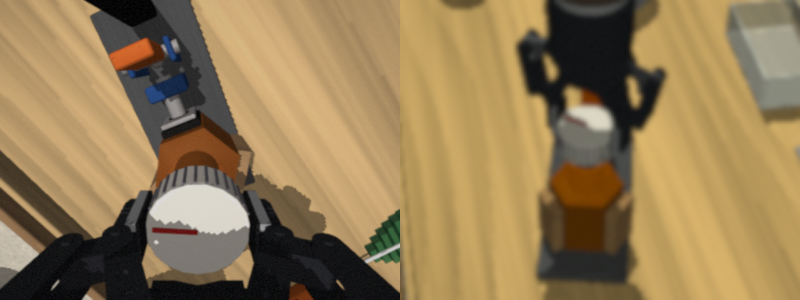

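The cap is held level at crop (585,130). Its top projects to side row ~199, which is the height I predicted, with the lower edge about 20 mm above the mouth. The jar stands gripped in the clamp. Handing in.

```bash
python3 -c "
from bench import robot; print(robot.job_done())"
```

```text
the job is handed in; nothing more can be done
None
```

I handed the job in at about 11 s. The jar is gripped in the clamp with the trigger back at rest. The cap was turned 68° anticlockwise until its threads let go, and the gripper holds it level about 20 mm above the mouth.

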